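# Release a seed meter's brush cartridge and rack it

### The job

Press the white brush cartridge further into the black meter housing until its latch lets go and it springs up, then draw it out and stand it upright on the rubber mat. Let go of it there, take it again by its two narrow ends, and lower it into the empty bay of the rack, centred between the bay's open ends, right down onto the bay floor before you let go. Leave the other parts where they are.

Things in the scene. Friction and masses are not known exactly. Their poses are not given: they have to be found in the camera images.
- cartridge_center (a point): Centre of the loose white brush cartridge, 120 g, an upright block 30 (x) by 54 (y) by 72 (z) mm, 36 mm from top and underside; upper 32 mm solid, a cut-out below. x axis normal to the broad faces, y axis to the narrow ends. At the start it sits latched in the housing's well, axes along the housing's, top 8 mm above the deck.
- meter_well (a point): Fixed black cast meter housing, 113 (x) by 156 (y) mm, deck 75 mm above the bench; point: centre of the well's mouth, on the deck, z up. Cheeks on the deck, 32 mm tall, 40 mm long in x, from y = 30 to 39 mm either side, close off the cartridge's narrow ends: there take it across its broad faces (along x; deck clear). Well clearance 1 to 1.5 mm a side; draw straight up.
- lift (a joint): Height (m) of the spring platform under the cartridge: 0 latched; negative pressed deeper (trips near -0.005, hard stop -0.007, 5 to 9 N); +0.030 sprung up, the cartridge then stands 38 mm out of the deck and lifts out freely (34 mm more clears the deck). Press the middle of its top, then withdraw upward; it rises in about 0.5 s. Once tripped the latch stays open.
- mat_top (a point): Centre of the top face of the fixed black rubber mat, 130 (x) by 150 (y) mm, 3 mm thick.
- bay_floor (a point): Centre of the floor of the rack's one empty bay, 10 mm above the bench. Fixed steel rack: three bays in a row along x, 42 mm apart, two holding spare cartridges. Dividers normal to x: 4 mm thick, 40 mm long in y, 76 mm above this floor. A bay is 38 mm wide (x), open at both y ends; a cartridge stands with broad faces to the dividers, either way round, ends 7 mm beyond them.
- spare_a_center (a point): Centre of a spare cartridge, same make as the first, standing in a bay of the rack; leave it.
- spare_b_center (a point): Centre of the other spare cartridge in the rack; leave it.
- sprocket: Loose zinc sprocket lying flat, 88 mm across, 22 mm high at the hub; origin at its underside; leave it.
- seed_plate: Loose blue nylon seed plate lying flat, 110 mm across, 5 mm thick; leave it.
- screwdriver: Loose screwdriver lying flat; leave it.
- bearing: Loose steel bearing ring lying flat, 42 mm across, 12 mm high; leave it.
- grease_jar: Loose closed jar, 60 mm across, 70 mm high, standing beyond the housing; leave it.

How it is judged:
On the way, in this order (a step that is already met when the one before it is completed fails the run):
1. the cartridge is pressed deeper, past the latch's trip point (value of joint lift below -0.0035 m and horizontal distance between cartridge_center and meter_well below 0.006 m), for 0.02 s.
2. the latch has let go and the platform has sprung up (value of joint lift above 0.022 m), for 0.1 s.
3. the cartridge stands upright on the mat, let go and at rest (x of cartridge_center in the frame of mat_top between -0.07 and 0.07 m and y of cartridge_center in the frame of mat_top between -0.08 and 0.08 m and z of cartridge_center in the frame of mat_top between 0.032 and 0.04 m and angle between cartridge_center's own z axis and vertical below 0.1 rad and linear speed of cartridge below 0.03 m/s and contact force between the fingers and cartridge below 0.1 N), for 0.2 s.
4. the cartridge, still held, is lowered into the empty bay to within 12 mm of its floor (horizontal distance between cartridge_center and bay_floor below 0.015 m and z of cartridge_center in the frame of bay_floor below 0.048 m and contact force between the fingers and cartridge above 0.5 N), for 0.06 s.
At the end, for the whole second after the job is handed in: The cartridge stands upright (within 0.1 rad), released and at rest, on the floor of the empty bay (height within 4 mm, centre within 12 mm of the bay's centre, squared to the bay within 0.25 rad); the empty lift platform in the housing is up (horizontal distance between cartridge_center and bay_floor below 0.012 m and z of cartridge_center in the frame of bay_floor between 0.032 and 0.04 m and angle between cartridge_center's own z axis and vertical below 0.1 rad and angle between the x axis of cartridge_center and the x axis of bay_floor, either way round below 0.25 rad and linear speed of cartridge below 0.02 m/s and contact force between the fingers and cartridge below 0.1 N and value of joint lift above 0.022 m); the robot touches nothing.
It fails at once if a spare cartridge is shifted more than 20 mm (distance of any of spare_a_center, spare_b_center from where it was at the start of the episode above 0.02 m).
It fails at once if another part on the bench is shifted more than 30 mm (distance of any of sprocket, seed_plate, screwdriver, bearing, grease_jar from where it was at the start of the episode above 0.03 m).
It also fails if it takes over 64 s, if anything falls off the work surface, if the arm or the gripper's body presses on something with over 40 N, if the wrist force passes 120 N, or if a joint passes its speed limit or range.

### The arm

A 6-joint arm with a two-finger parallel gripper is mounted at the origin on the work surface. World frame = base frame: x ahead of the robot, y to its left, z up, the work surface at z = 0. Lengths are in m, angles in rad, forces in N, time in s.
With the tool pointing down it reaches from about 0.35 to 0.85 m from the base axis. Payload 8.1 kg.
Tool frame: the origin (TCP) lies between the finger pads; the fingertips stand 8 mm ahead of it and the grasp point (between the pads) lies 11 mm behind it (robot.tip_reach is the y of the fingertips in the tool frame, in m); y points along the fingers, z is the direction in which the jaws open and shut, and the axes are right-handed (so a half turn about y gives the same grasp; the last joint's range is limited). The gripper opens to 93 mm and grips with 3 to 60 N. Pads are 15 mm wide; open, the fingers measure 128 mm over their backs; the gripper's body (75 mm by 188 mm) begins 65 mm behind the grasp point.
Start: joints at [-1.387, 0.13, 1.488, -0, 1.523, -0.085], TCP at [0.159, -0.578, 0.227] pointing down, gripper open.
Joint ranges: [-2.96, 2.96], [-0.89, 2.26], [0.02, 2.5], [-1.34, 4.48], [0, 2.73], [-2.66, 2.66]. Speed limits (rad/s): [2.39, 2.39, 2.79, 3.14, 3.14, 3.14].

### API

Orientations are given as a rotation vector (axis times angle).
In Python, from plant import robot gives the robot as it stands.
- The arm moves only by the tool carry_out, never from a script. Its argument "increments" is a list of rows, each an object with "linear": the shift along the tool's x, y, z in m, a list of three; "yaw": the turn about the tool's y in rad. A call has 1 to 5 rows; each row is the pose to reach, as a shift and turn from the pose measured when the call began, along the tool's axes at that moment; what a row does not reach only later rows make up. A row lasts 1/8 s, in which the tool goes at most 62.5 mm and 10.7 degrees, less where a joint would pass 70% of its speed; a pose out of reach is approached as far as the arm can. A call with a gripper value outside its range is refused whole. "gripper" is the opening, from 0 (shut) to 1 (fully open), set as the call begins (left out, the last holds). The fingers move at their own pace and stop on an object; "newtons" is the grip in N (left out, the last holds). Time passes only in rows, so rows that repeat a pose let the fingers close. It gives the time, the measured TCP pose, the force and the opening at its end, in the units of the state.
- robot.read_state(): the state, without advancing time (a new reading comes with each control period).
- robot.read_camera(name): name is "scene" or "top" or "wrist"; returns the picture (400x640x3 uint8, blue, green, red); there is no depth.
- robot.camera_params(name): a dict with "fov_y" (degrees; the focal length in pixels is half the picture's height over the tangent of half this angle, whatever the lens; pixels are square), "cx", "cy" (the principal point, pixels), "R" (3x3) and "t" (3): a world point X has camera coordinates R X + t. Camera axes: x right, y down, z forward; pixel columns grow to the right and rows downward; lengths in m; the calibration is good to about 2 mm. The wrist camera is an equidistant fisheye: a pixel r from the principal point sees the ray r / f radians off the axis. A picture is of the moment at which its call begins: read the wrist's pose just before it. camera_params takes no time and is no camera call; for the wrist camera it gives the pose at the moment of the call.
- robot.close_job(): hands the job in, once; it reports no verdict.
The state is a dict: "t": time; "q": joint angles; "dq": joint speeds; "joint_torque": joint torques, N m; "tool_pos": TCP position; "orientation": TCP orientation; "force": force on the tool from outside, world axes, zero at the start; "wrist_torque": the same for the moment, N m; "opening": finger opening in m.
Only numpy, scipy, OpenCV 4.12 (cv2) and the standard library are available. Lean on these libraries where they do the work, as an engineer would, in place of code of your own. Each camera call takes 0.05 s, during which the arm holds its last target.

## Working session

There is one attempt and no reset: what is moved stays moved. The work goes in short steps, Python scripts to look and compute and a tool call to move; the robot and the scene stay as the last step left them, time stands still between calls to the robot, and variables do not carry over. Pictures are saved under pics/ and viewed, and the job is handed in when it is done.

Besides the shell and the picture viewer there is one more tool, called by a JSON object that holds its "api" and its "payload", one argument or row to a line. carry_out: Moves the arm, as the interface text tells. Its arguments: {"type":"object","properties":{"increments":{"type":"array","items":{"type":"object","properties":{"linear":{"type":"array","items":{"type":"number"}},"yaw":{"type":"number"}}}},"gripper":{"type":"number"},"newtons":{"type":"number"}},"required":["increments"]}

```bash
ls; mkdir -p pics; python3 - <<'E'
from plant import robot
import cv2, numpy as np
s=robot.read_state(); print(s)
for n in ("scene","top","wrist"):
    p=robot.camera_params(n); print(n,p)
    cv2.imwrite(f"pics/{n}0.png",robot.read_camera(n))
E
```

```text
pics
{'t': 0.0, 'q': array([-1.38742519e+00,  1.31108558e-01,  1.48930295e+00,  2.18360465e-05,
        1.52298405e+00, -8.53914302e-02]), 'dq': array([-0.001534  ,  0.00081733,  0.00091658, -0.00136186,  0.00072033,
        0.00072442]), 'joint_torque': array([-5.28540004e-04, -5.59847331e+01, -4.91750908e+01,  7.68283848e-02,
        3.55723849e-02, -1.54303934e-04]), 'tool_pos': array([ 0.15925549, -0.57790078,  0.22560585]), 'orientation': array([-0.2809815 ,  2.07970753, -2.07592963]), 'force': array([0.19029887, 0.23637737, 0.5079405 ]), 'wrist_torque': array([-0.05679332,  0.01739979,  0.00728221]), 'opening': 0.09292712043173702}
scene {'fov_y': 47.79061291962613, 'cx': 319.92214429613443, 'cy': 200.79182015780097, 'R': array([[ 0.11220419,  0.99367891,  0.00352709],
       [ 0.68118878, -0.07433324, -0.72832439],
       [-0.72345841,  0.08412367, -0.68522342]]), 't': array([-0.09054429, -0.29903357,  1.29904149])}
top {'fov_y': 55.7169182311877, 'cx': 321.39678518761343, 'cy': 203.66168119950314, 'R': array([[ 0.00460107, -0.9999532 , -0.00851055],
       [-0.98953921, -0.00332565, -0.14422587],
       [ 0.14419082,  0.00908512, -0.9895082 ]]), 't': array([0.00494726, 0.52193771, 0.7420785 ])}
wrist {'fov_y': 65.70646984690485, 'cx': 319.6258179128363, 'cy': 197.77064251612592, 'R': array([[ 0.26525634, -0.9641767 , -0.00153659],
       [-0.92360811, -0.25455223,  0.28662033],
       [-0.27674379, -0.07460865, -0.95804302]]), 't': array([-0.59971455, -0.03394121,  0.39139668])}
```

View pics/scene0.png

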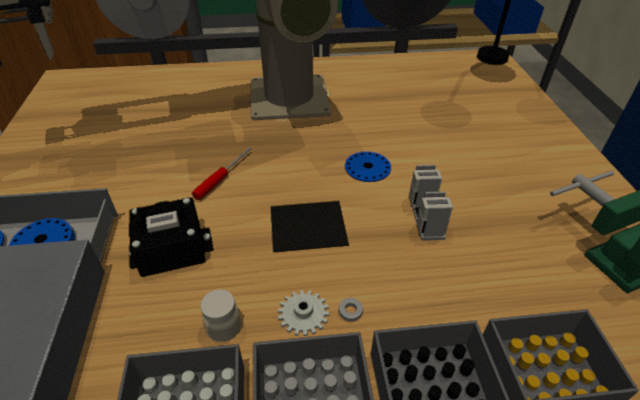

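View pics/top0.png

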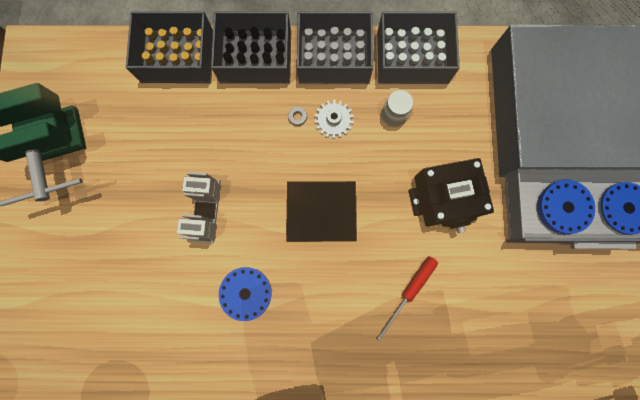

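View pics/wrist0.png

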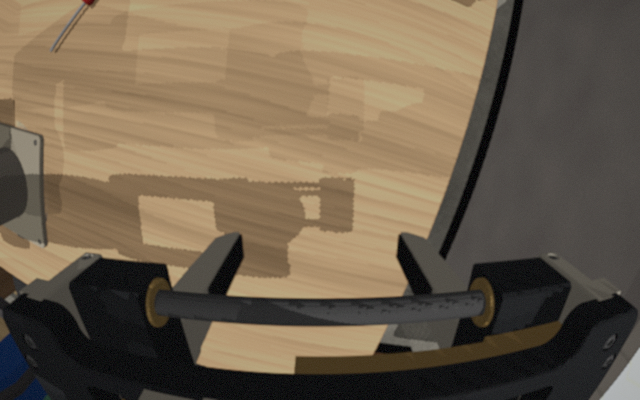

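```bash
cat > h.py <<'E'
import numpy as np, cv2
from plant import robot
def ray(p,u,v,fish=False):
    f=200/np.tan(np.radians(p['fov_y'])/2)
    x,y=u-p['cx'],v-p['cy']
    if fish:
        r=np.hypot(x,y); a=r/f
        d=np.array([x/r*np.sin(a),y/r*np.sin(a),np.cos(a)])
    else: d=np.array([x/f,y/f,1.])
    return -p['R'].T@p['t'], p['R'].T@d
def onplane(p,u,v,z,fish=False):
    o,d=ray(p,u,v,fish); return o+d*(z-o[2])/d[2]
def proj(p,X,fish=False):
    f=200/np.tan(np.radians(p['fov_y'])/2)
    c=p['R']@np.asarray(X)+p['t']
    if fish:
        r=np.hypot(c[0],c[1]); a=np.arctan2(r,c[2]); return np.array([p['cx']+f*a*c[0]/r,p['cy']+f*a*c[1]/r])
    return np.array([p['cx']+f*c[0]/c[2],p['cy']+f*c[1]/c[2]])
E
python3 - <<'E'
import cv2, numpy as np
t=cv2.imread('pics/top0.png'); s=cv2.imread('pics/scene0.png')
a=cv2.resize(t[145:245,400:500],(400,400),interpolation=cv2.INTER_CUBIC)
b=cv2.resize(t[160:260,160:260],(400,400),interpolation=cv2.INTER_CUBIC)
cv2.imwrite('pics/topc.png',np.hstack([a,b]))
a=cv2.resize(s[185:285,120:220],(400,400),interpolation=cv2.INTER_CUBIC)
b=cv2.resize(s[155:255,385:485],(400,400),interpolation=cv2.INTER_CUBIC)
cv2.imwrite('pics/scc.png',np.hstack([a,b]))
E
```

```text
(no output)
```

View pics/topc.png

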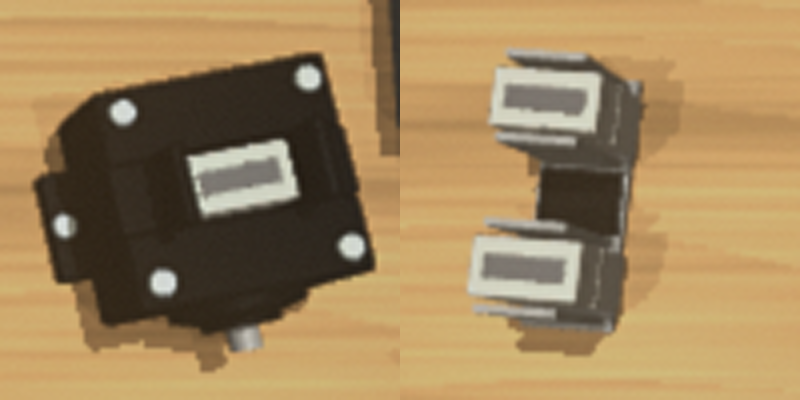

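View pics/scc.png

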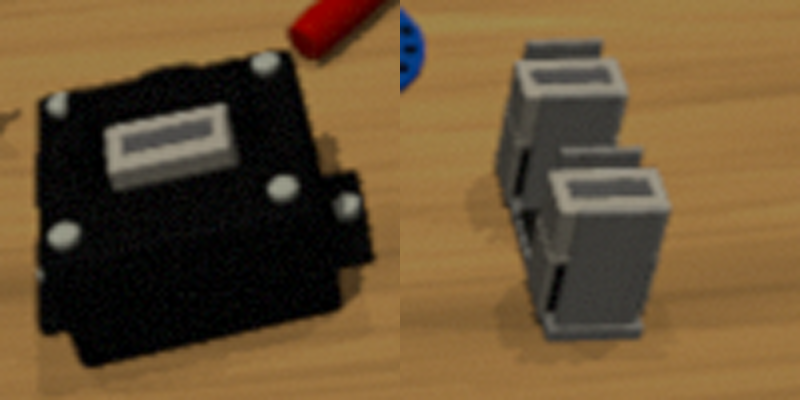

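```bash
python3 - <<'E'
from h import *
im={n:cv2.imread(f'pics/{n}0.png') for n in('top','scene')}
P={n:robot.camera_params(n) for n in im}
def meas(n,x0,y0,x1,y1,z,thr):
    S=8
    c=cv2.resize(im[n][y0:y1,x0:x1],None,fx=S,fy=S,interpolation=cv2.INTER_CUBIC)
    m=(c.min(2)>thr).astype(np.uint8)*255
    m=cv2.morphologyEx(m,cv2.MORPH_OPEN,np.ones((9,9)))
    cs,_=cv2.findContours(m,cv2.RETR_EXTERNAL,cv2.CHAIN_APPROX_NONE)
    k=max(cs,key=cv2.contourArea)[:,0,:]
    uv=(k+0.5)/S-0.5+np.array([x0,y0])
    w=np.array([onplane(P[n],u,v,z)[:2] for u,v in uv])*1000
    (cx,cy),(a,b),an=cv2.minAreaRect(w.astype(np.float32))
    M=cv2.moments(w.astype(np.float32).reshape(-1,1,2)); 
    print(n,z,'rect',round(cx,1),round(cy,1),round(a,1),round(b,1),round(an,1),'cent',round(M['m10']/M['m00'],1),round(M['m01']/M['m00'],1), 'px',uv.min(0),uv.max(0))
for thr in(110,140):
    meas('top',443,178,478,202,.083,thr)
    meas('top',180,174,214,196,.082,thr)
    meas('top',174,216,210,238,.082,thr)
for thr in(110,125):
    meas('scene',145,208,180,234,.083,thr)
    meas('scene',411,168,445,182,.082,thr)
    meas('scene',420,195,455,212,.082,thr)
# mat
for n in im:
    g=im[n]; m=(g.max(2)<60).astype(np.uint8)*255
    cs,_=cv2.findContours(m,cv2.RETR_EXTERNAL,cv2.CHAIN_APPROX_NONE)
    for k in cs:
        if cv2.contourArea(k)>1000:
            w=np.array([onplane(P[n],u,v,.003)[:2] for u,v in k[:,0,:]])*1000
            print(n,k[:,0].min(0),k[:,0].max(0),cv2.minAreaRect(w.astype(np.float32)))
E
```

```text
top 0.083 rect 545.5 -263.8 30.6 49.4 11.3 cent 545.5 -263.7 px [446.6875 179.5625] [473.9375 198.1875]
top 0.082 rect 554.0 257.0 62.1 31.9 84.9 cent 553.6 254.5 px [179.5625 174.5625] [209.9375 192.6875]
top 0.082 rect 467.7 262.2 37.5 61.4 0.2 cent 468.5 261.7 px [173.5625 218.0625] [205.0625 237.4375]
top 0.083 rect 545.6 -263.8 29.3 48.6 11.3 cent 545.7 -265.0 px [447.0625 179.8125] [473.5625 197.8125]
top 0.082 rect 553.2 253.4 53.1 29.2 86.3 cent 553.2 253.5 px [181.8125 176.4375] [209.5625 192.1875]
top 0.082 rect 470.0 259.3 53.4 29.6 86.7 cent 469.8 259.4 px [176.3125 218.5625] [204.6875 234.8125]
scene 0.083 rect 547.8 -262.3 28.7 51.3 11.2 cent 548.0 -262.3 px [146.5625 211.1875] [175.9375 227.0625]
scene 0.082 rect 474.2 258.2 51.7 27.6 86.3 cent 474.1 258.0 px [414.0625 169.3125] [440.9375 178.5625]
scene 0.082 rect 557.5 252.5 51.7 28.7 85.7 cent 557.6 252.5 px [422.6875 196.8125] [451.5625 207.4375]
scene 0.083 rect 547.8 -262.4 26.6 49.0 10.7 cent 553.4 -262.4 px [147.1875 211.9375] [175.3125 226.3125]
scene 0.082 rect 480.8 236.7 7.5 9.1 74.7 cent 481.1 236.1 px [41
[... 2083 characters left out ...]
4375), (105.77745819091797, 160.42799377441406), 22.766942977905273)
scene [271 201] [348 251] ((515.4243774414062, 7.605690002441406), (128.6298370361328, 147.53250122070312), 0.31716030836105347)
scene [129 198] [213 276] ((506.48516845703125, -270.68658447265625), (195.56314086914062, 155.6847686767578), 11.013571739196777)
scene [  0 190] [117 399] ((560.0701904296875, -444.2666320800781), (542.564208984375, 208.1905517578125), 26.256675720214844)
scene [532   0] [639 191] ((-91.61444091796875, 949.331298828125), (296.8947448730469, 1234.8134765625), 68.62428283691406)
scene [0 0] [543 119] ((-331.4190979003906, -61.6016845703125), (2170.104736328125, 879.27978515625), 84.13545989990234)
```

```bash
cat >> h.py <<'E'
from scipy.spatial.transform import Rotation as Ro
def pose():
    s=robot.read_state(); return s,np.array(s['tool_pos']),Ro.from_rotvec(s['orientation']).as_matrix()
def go(target,zang_deg,show=True):
    """target TCP, tool z (jaw) heading in world deg (mod 180) -> linear in tool axes, yaw"""
    s,p,R=pose()
    lin=R.T@(np.array(target)-p)
    cur=np.degrees(np.arctan2(R[1,2],R[0,2]))
    d=(zang_deg-cur+90)%180-90
    # rotation about tool y (down): positive yaw = negative world heading when y is down
    yaw=np.radians(d)*np.sign(R[2,1])
    print('t',round(s['t'],2),'pos',p.round(4),'zhead',round(cur,1),'ydown',R[:,1].round(3),'F',s['force'].round(1),'open',round(s['opening'],4),'q6',round(s['q'][5],2))
    print('lin',lin.round(4),'yaw',round(yaw,3),'alt',round(yaw-np.sign(yaw)*np.pi,3))
E
python3 -c "
from h import *
go([.546,-.262,.25],11.3)
for n in('top','scene'):
  p=robot.camera_params(n);print(-p['R'].T@p['t'])
s,p,R=pose();print(R)
c=robot.camera_params('wrist'); C=-c['R'].T@c['t'];print(R.T@(C-p), R.T@c['R'].T)"
```

```text
t 0.15 pos [ 0.1593 -0.578   0.2258] zhead -74.6 ydown [-0.     0.001 -1.   ] F [ 0.5 -0.5  0.6] open 0.0932 q6 -0.09
lin [-0.4567 -0.0239 -0.202 ] yaw -1.499 alt 1.642
[ 4.09454160e-01 -5.90622588e-05  8.09611782e-01]
[ 1.15366025 -0.04153631  0.67265957]
[[-9.64089608e-01 -2.84344912e-04  2.65577006e-01]
 [-2.65577139e-01  1.42085378e-03 -9.64088567e-01]
 [-1.03212414e-04 -9.99998950e-01 -1.44534587e-03]]
[-0.07940973 -0.15809589  0.00057355] [[ 3.32172531e-04  9.58009152e-01  2.86737430e-01]
 [-1.38912509e-04 -2.86737399e-01  9.58009209e-01]
 [ 9.99999935e-01 -3.58055760e-04  3.78331676e-05]]
```

{"api": "carry_out", "payload": {
  "gripper": 0,
  "increments": [
    {"linear": [-0.055,-0.003,-0.024],"yaw": -0.18},
    {"linear": [-0.11,-0.006,-0.048],"yaw": -0.36},
    {"linear": [-0.165,-0.009,-0.072],"yaw": -0.54},
    {"linear": [-0.22,-0.012,-0.096],"yaw": -0.72},
    {"linear": [-0.275,-0.015,-0.12],"yaw": -0.9}
  ]
}}

```text
t: 0.78
tool_pos: [0.3937, -0.3878, 0.2409]
orientation: [-0.994, 1.496, -1.493]
force: [0.5, -0.4, -0.2]
opening: 0.0478
```

```bash
python3 -c "
from h import *
go([.546,-.262,.24],11.3)"
```

```text
t 0.78 pos [ 0.3937 -0.3878  0.2409] zhead -22.7 ydown [-0.     0.002 -1.   ] F [ 0.5 -0.4 -0.2] open 0.0478 q6 -0.47
lin [-0.1749  0.0011  0.092 ] yaw -0.594 alt 2.548
```

{"api": "carry_out", "payload": {
  "increments": [
    {"linear": [-0.045,0,0.024],"yaw": -0.15},
    {"linear": [-0.09,0,0.048],"yaw": -0.3},
    {"linear": [-0.135,0,0.07],"yaw": -0.45},
    {"linear": [-0.175,0,0.092],"yaw": -0.594},
    {"linear": [-0.175,0,0.092],"yaw": -0.594}
  ]
}}

```text
t: 1.4
tool_pos: [0.5478, -0.2593, 0.2404]
orientation: [-1.297, 1.06, -1.056]
force: [-0.8, 0.5, -0.4]
opening: 0.0012
```

```bash
python3 -c "
from h import *
go([.546,-.262,.24],11.3)
cv2.imwrite('pics/w1.png',robot.read_camera('wrist'))"
```

```text
t 1.4 pos [ 0.5478 -0.2593  0.2404] zhead 11.6 ydown [-0.001  0.003 -1.   ] F [-0.8  0.5 -0.4] open 0.0012 q6 -0.73
lin [ 0.0022  0.0004 -0.0023] yaw 0.006 alt -3.136
```

View pics/w1.png

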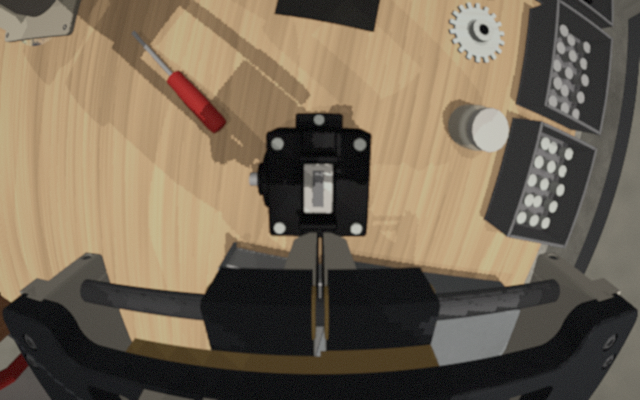

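```bash
python3 - <<'E'
from h import *
g=cv2.imread('pics/w1.png'); p=robot.camera_params('wrist')
x0,y0,x1,y1=290,155,345,218; S=8
c=cv2.resize(g[y0:y1,x0:x1],None,fx=S,fy=S,interpolation=cv2.INTER_CUBIC)
cv2.imwrite('pics/w1c.png',c)
m=(c.min(2)>110).astype(np.uint8)*255
m=cv2.morphologyEx(m,cv2.MORPH_OPEN,np.ones((9,9)))
cs,_=cv2.findContours(m,cv2.RETR_EXTERNAL,cv2.CHAIN_APPROX_NONE)
k=max(cs,key=cv2.contourArea)[:,0,:]
uv=(k+.5)/S-.5+np.array([x0,y0]); print(uv.min(0),uv.max(0))
w=np.array([onplane(p,u,v,.083,True)[:2] for u,v in uv])*1000
print(cv2.minAreaRect(w.astype(np.float32)))
E
```

```text
[303.3125 163.5625] [332.3125 212.8125]
((545.0035400390625, -265.64007568359375), (30.558448791503906, 53.7800407409668), 10.195396423339844)
```

View pics/w1c.png

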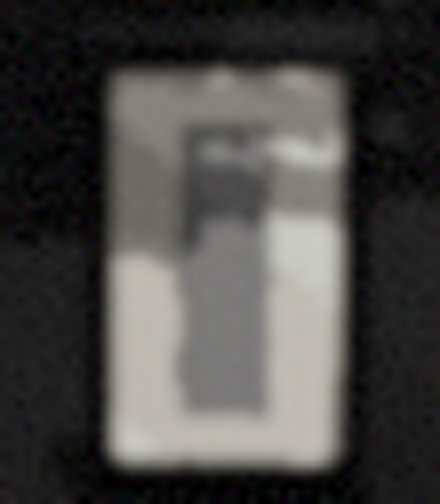

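```bash
python3 -c "
from h import *
go([.5455,-.264,.098],11)"
```

```text
t 1.45 pos [ 0.5466 -0.2607  0.2404] zhead 11.4 ydown [-0.001  0.002 -1.   ] F [-0.   0.1 -0.1] open 0.0005 q6 -0.73
lin [ 0.0033  0.1424 -0.0016] yaw 0.007 alt -3.134
```

{"api": "carry_out", "payload": {
  "gripper": 0,
  "increments": [
    {"linear": [0.0033,0.05,-0.0016],"yaw": 0.007},
    {"linear": [0.0033,0.1,-0.0016],"yaw": 0.007},
    {"linear": [0.0033,0.135,-0.0016],"yaw": 0.007},
    {"linear": [0.0033,0.142,-0.0016],"yaw": 0.007},
    {"linear": [0.0033,0.142,-0.0016],"yaw": 0.007}
  ]
}}

```text
t: 2.08
tool_pos: [0.5452, -0.2648, 0.0991]
orientation: [-1.293, 1.069, -1.066]
force: [1.0, -1.1, 0.7]
opening: 0.0004
```

```bash
python3 -c "
from h import *
go([.5455,-.264,.085],11)"
```

```text
t 2.08 pos [ 0.5452 -0.2648  0.0991] zhead 10.9 ydown [-0.001  0.002 -1.   ] F [ 1.  -1.1  0.7] open 0.0004 q6 -0.73
lin [-0.0007  0.0141  0.0004] yaw -0.001 alt 3.14
```

{"api": "carry_out", "payload": {
  "increments": [
    {"linear": [-0.0005,0.006,0]},
    {"linear": [-0.0005,0.009,0]},
    {"linear": [-0.0005,0.012,0]},
    {"linear": [-0.0005,0.014,0]},
    {"linear": [-0.0005,0.014,0]}
  ]
}}

```text
$.increments[0]: bad value
```

{"api": "carry_out", "payload": {
  "increments": [
    {"linear": [-0.0005,0.006,0],"yaw": 0},
    {"linear": [-0.0005,0.009,0],"yaw": 0},
    {"linear": [-0.0005,0.012,0],"yaw": 0},
    {"linear": [-0.0005,0.014,0],"yaw": 0},
    {"linear": [-0.0005,0.014,0],"yaw": 0}
  ]
}}

```text
t: 2.7
tool_pos: [0.546, -0.2649, 0.0865]
orientation: [-1.293, 1.067, -1.068]
force: [-0.3, -0.8, 5.3]
opening: 0.0004
```

{"api": "carry_out", "payload": {
  "increments": [
    {"linear": [0,0.002,0],"yaw": 0},
    {"linear": [0,0.003,0],"yaw": 0},
    {"linear": [0,0.003,0],"yaw": 0}
  ]
}}

```text
t: 3.08
tool_pos: [0.5465, -0.2651, 0.0846]
orientation: [-1.293, 1.066, -1.069]
force: [-1.6, 1.7, 5.8]
opening: 0.0006
```

{"api": "carry_out", "payload": {
  "increments": [
    {"linear": [0,0.0015,0],"yaw": 0},
    {"linear": [0,0.002,0],"yaw": 0}
  ]
}}

```text
t: 3.32
tool_pos: [0.5474, -0.2653, 0.0844]
orientation: [-1.292, 1.064, -1.07]
force: [-3.2, 2.3, 11.6]
opening: 0.0009
```

Hard stop reached (force rose to 11.6 N, no further travel). Withdraw upward.

{"api": "carry_out", "payload": {
  "increments": [
    {"linear": [0,-0.03,0],"yaw": 0},
    {"linear": [0,-0.07,0],"yaw": 0},
    {"linear": [0,-0.11,0],"yaw": 0},
    {"linear": [0,-0.12,0],"yaw": 0},
    {"linear": [0,-0.12,0],"yaw": 0}
  ],
  "gripper": 0.75
}}

```text
t: 3.95
tool_pos: [0.5473, -0.2652, 0.2047]
orientation: [-1.292, 1.063, -1.071]
force: [0.2, -0.2, 0.3]
opening: 0.0458
```

```bash
python3 -c "
from h import *
go([.546,-.264,.12],11)
cv2.imwrite('pics/w2.png',robot.read_camera('wrist'))
cv2.imwrite('pics/s2.png',robot.read_camera('scene'))
p=robot.camera_params('wrist')
for z in(.083,.113):
  for y in(-27,27):
    a=np.radians(11);print(z,proj(p,[.546-y/1000*np.sin(a),-.264+y/1000*np.cos(a),z],True))
"
```

```text
t 3.95 pos [ 0.5473 -0.2652  0.2047] zhead 11.0 ydown [ 0.005 -0.002 -1.   ] F [ 0.2 -0.2  0.3] open 0.0458 q6 -0.73
lin [-0.0017  0.0847 -0.0013] yaw -0.001 alt 3.141
0.083 [319.98043582 220.45086528]
0.083 [319.94584461 164.73744517]
0.113 [320.01511094 232.72526641]
0.113 [319.98021402 171.43685082]
```

View pics/w2.png

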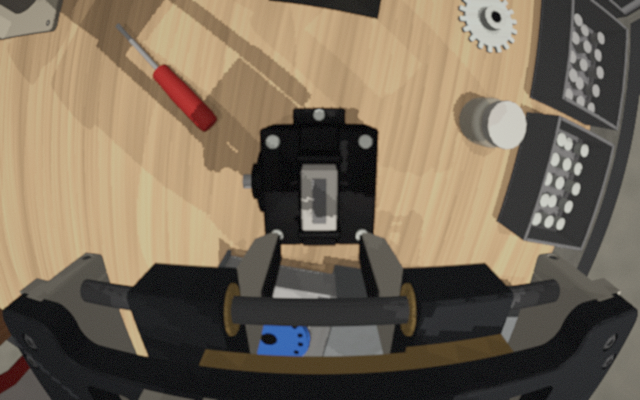

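```bash
python3 -c "
from h import *
cv2.imwrite('pics/s3.png',cv2.resize(robot.read_camera('scene')[150:300,90:250],(800,600*15//16)))
cv2.imwrite('pics/w3.png',cv2.resize(robot.read_camera('wrist')[100:250,240:400],(640,600)))
"
```

```text
(no output)
```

View pics/s3.png

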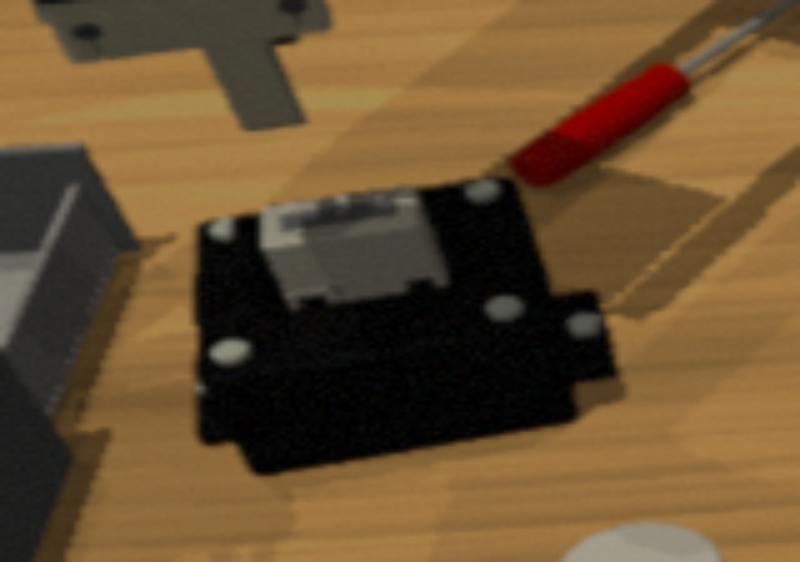

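View pics/w3.png

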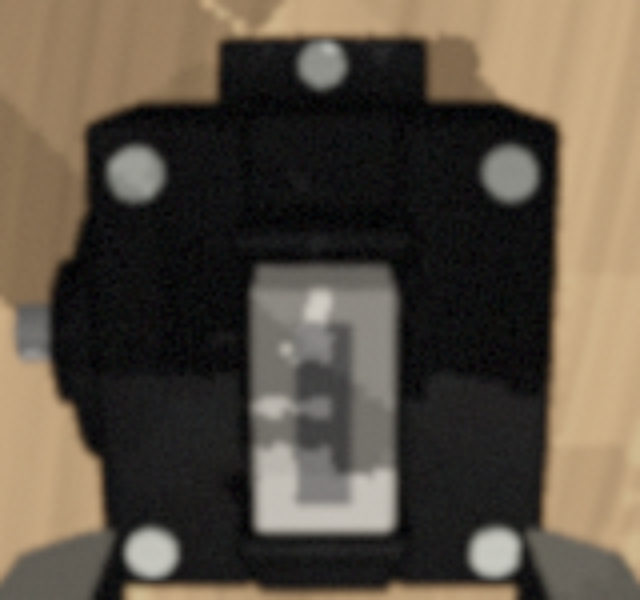

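```bash
python3 -c "
from h import *
go([.5462,-.265,.094],11)"
```

```text
t 4.15 pos [ 0.546  -0.2646  0.2021] zhead 11.0 ydown [ 0.001  0.    -1.   ] F [ 0.5 -0.8 -0.5] open 0.0619 q6 -0.73
lin [ 0.0005  0.1081 -0.    ] yaw -0.001 alt 3.141
```

{"api": "carry_out", "payload": {
  "increments": [
    {"linear": [0.0005,0.04,0],"yaw": 0},
    {"linear": [0.0005,0.08,0],"yaw": 0},
    {"linear": [0.0005,0.1,0],"yaw": 0},
    {"linear": [0.0005,0.108,0],"yaw": 0},
    {"linear": [0.0005,0.108,0],"yaw": 0}
  ]
}}

```text
t: 4.78
tool_pos: [0.5464, -0.2651, 0.0945]
orientation: [-1.293, 1.067, -1.067]
force: [-0.3, -0.3, -0.3]
opening: 0.0697
```

{"api": "carry_out", "payload": {
  "increments": [
    {"linear": [0,0,0],"yaw": 0},
    {"linear": [0,0,0],"yaw": 0},
    {"linear": [0,0,0],"yaw": 0},
    {"linear": [0,0,0],"yaw": 0},
    {"linear": [0,0,0],"yaw": 0}
  ],
  "gripper": 0.2,
  "newtons": 20
}}

```text
t: 5.4
tool_pos: [0.5465, -0.2652, 0.0946]
orientation: [-1.293, 1.066, -1.067]
force: [-0.6, 0.5, 1.1]
opening: 0.0299
```

{"api": "carry_out", "payload": {
  "increments": [
    {"linear": [0,-0.01,0],"yaw": 0},
    {"linear": [0,-0.03,0],"yaw": 0},
    {"linear": [0,-0.06,0],"yaw": 0},
    {"linear": [0,-0.1,0],"yaw": 0},
    {"linear": [0,-0.115,0],"yaw": 0}
  ]
}}

```text
t: 6.02
tool_pos: [0.548, -0.2661, 0.2143]
orientation: [-1.292, 1.061, -1.072]
force: [0.0, -0.3, -0.1]
opening: 0.0301
```

```bash
python3 -c "
from h import *
go([.513,.008,.205],-3.7)
cv2.imwrite('pics/w4.png',robot.read_camera('wrist'))
"
```

```text
t 6.03 pos [ 0.548  -0.2661  0.2143] zhead 11.0 ydown [ 0.006 -0.003 -1.   ] F [ 0.  -0.3 -0.1] open 0.0301 q6 -0.73
lin [-0.2758  0.0083  0.0178] yaw 0.256 alt -2.886
```

View pics/w4.png

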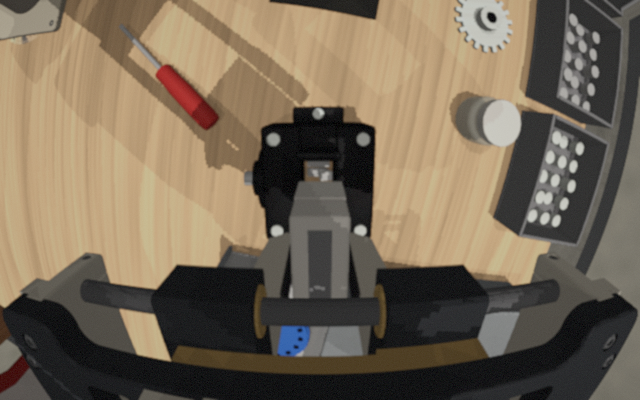

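Held, and out of the well (platform visible inside at (318,170)). Move to the mat.

{"api": "carry_out", "payload": {
  "increments": [
    {"linear": [-0.055,0,0.0036],"yaw": 0.05},
    {"linear": [-0.11,0,0.0072],"yaw": 0.1},
    {"linear": [-0.165,0.002,0.011],"yaw": 0.15},
    {"linear": [-0.22,0.004,0.0145],"yaw": 0.2},
    {"linear": [-0.2758,0.008,0.0178],"yaw": 0.256}
  ]
}}

```text
t: 6.7
tool_pos: [0.5123, 0.0095, 0.2048]
orientation: [-1.175, 1.252, -1.263]
force: [0.2, 0.6, 0.0]
opening: 0.0299
```

{"api": "carry_out", "payload": {
  "increments": [
    {"linear": [0,0,0],"yaw": 0}
  ]
}}

```text
t: 6.82
tool_pos: [0.511, 0.013, 0.2034]
orientation: [-1.177, 1.251, -1.258]
force: [-0.2, -0.8, -1.5]
opening: 0.0299
```

```bash
python3 -c "
from h import *
go([.513,.008,.066],-3.7)
"
```

```text
t 6.83 pos [0.511  0.013  0.2034] zhead -3.6 ydown [ 0.004 -0.002 -1.   ] F [-0.2 -0.8 -1.5] open 0.0299 q6 -0.01
lin [0.0046 0.1374 0.0018] yaw 0.002 alt -3.14
```

{"api": "carry_out", "payload": {
  "increments": [
    {"linear": [0.0045,0.04,0.0015],"yaw": 0},
    {"linear": [0.0045,0.09,0.0015],"yaw": 0},
    {"linear": [0.0045,0.125,0.0015],"yaw": 0},
    {"linear": [0.0045,0.141,0.0015],"yaw": 0},
    {"linear": [0.0045,0.142,0.0015],"yaw": 0}
  ]
}}

```text
t: 7.45
tool_pos: [0.512, 0.0076, 0.0605]
orientation: [-1.179, 1.253, -1.258]
force: [0.3, 0.4, -1.0]
opening: 0.0295
```

{"api": "carry_out", "payload": {
  "increments": [
    {"linear": [0,0.001,0],"yaw": 0},
    {"linear": [0,0.002,0],"yaw": 0}
  ]
}}

```text
t: 7.7
tool_pos: [0.5133, 0.0073, 0.06]
orientation: [-1.177, 1.251, -1.259]
force: [0.3, 0.7, -1.2]
opening: 0.03
```

{"api": "carry_out", "payload": {
  "increments": [
    {"linear": [0,0.0025,0],"yaw": 0},
    {"linear": [0,0.004,0],"yaw": 0},
    {"linear": [0,0.004,0],"yaw": 0}
  ]
}}

```text
t: 8.07
tool_pos: [0.5139, 0.0073, 0.0566]
orientation: [-1.176, 1.25, -1.26]
force: [-0.2, -1.0, 2.5]
opening: 0.0299
```

Contact at the expected height (0.0566 vs 0.0565). Release and rise.

{"api": "carry_out", "payload": {
  "increments": [
    {"linear": [0,0,0],"yaw": 0},
    {"linear": [0,0,0],"yaw": 0},
    {"linear": [0,0,0],"yaw": 0},
    {"linear": [0,0,0],"yaw": 0}
  ],
  "gripper": 0.7
}}

```text
t: 8.57
tool_pos: [0.5138, 0.0073, 0.0565]
orientation: [-1.176, 1.25, -1.26]
force: [-0.0, 0.4, 0.2]
opening: 0.0634
```

{"api": "carry_out", "payload": {
  "increments": [
    {"linear": [0,-0.02,0],"yaw": 0},
    {"linear": [0,-0.05,0],"yaw": 0},
    {"linear": [0,-0.09,0],"yaw": 0},
    {"linear": [0,-0.12,0],"yaw": 0},
    {"linear": [0,-0.12,0],"yaw": 0}
  ],
  "gripper": 1
}}

```text
t: 9.2
tool_pos: [0.5151, 0.0074, 0.1795]
orientation: [-1.173, 1.246, -1.262]
force: [0.5, -0.2, 0.4]
opening: 0.093
```

```bash
python3 -c "
from h import *
go([.514,.0075,.0625],86.3)
cv2.imwrite('pics/w5.png',robot.read_camera('wrist'))
cv2.imwrite('pics/s5.png',robot.read_camera('scene'))
cv2.imwrite('pics/t5.png',robot.read_camera('top'))
"
```

```text
t 9.2 pos [0.5151 0.0074 0.1795] zhead -3.6 ydown [ 0.011 -0.003 -1.   ] F [ 0.5 -0.2  0.4] open 0.093 q6 -0.02
lin [-0.0003  0.117  -0.0024] yaw -1.569 alt 1.573
```

View pics/w5.png

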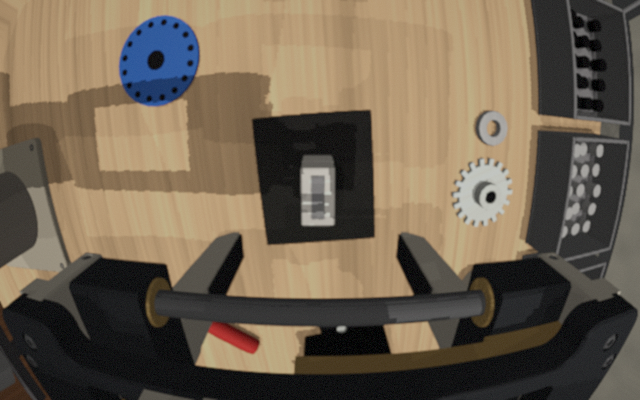

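View pics/s5.png

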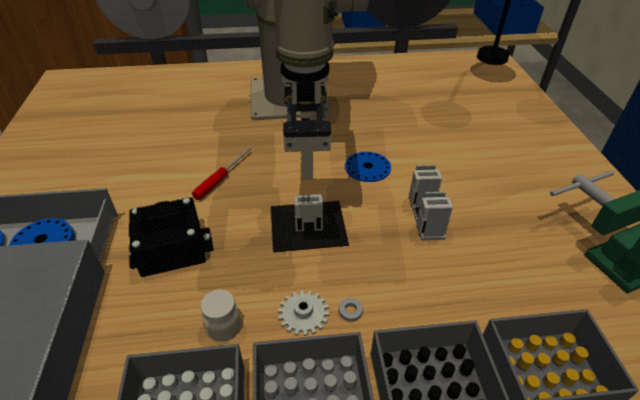

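```bash
cat >> h.py <<'E'
def meas(im,p,box,z,thr,fish=False):
    x0,y0,x1,y1=box; S=8
    c=cv2.resize(im[y0:y1,x0:x1],None,fx=S,fy=S,interpolation=cv2.INTER_CUBIC)
    m=(c.min(2)>thr).astype(np.uint8)*255
    m=cv2.morphologyEx(m,cv2.MORPH_OPEN,np.ones((9,9)))
    cs,_=cv2.findContours(m,cv2.RETR_EXTERNAL,cv2.CHAIN_APPROX_NONE)
    k=max(cs,key=cv2.contourArea)[:,0,:]
    uv=(k+.5)/S-.5+np.array([x0,y0])
    w=np.array([onplane(p,u,v,z,fish)[:2] for u,v in uv])*1000
    r=cv2.minAreaRect(w.astype(np.float32))
    print(thr,'c',np.round(r[0],1),'sz',np.round(r[1],1),'ang',round(r[2],1),'px',uv.min(0),uv.max(0))
E
python3 - <<'E'
from h import *
w,t,s=[cv2.imread(f'pics/{n}5.png') for n in'wts']
pw,pt,ps=[robot.camera_params(n) for n in('wrist','top','scene')]
for th in(110,130,150): meas(t,pt,(290,170,355,235),.075,th)
for th in(100,110,125): meas(s,ps,(285,185,335,205),.075,th)
for th in(110,130,150): meas(w,pw,(292,145,345,235),.075,th,True)
a=cv2.resize(w[140:240,280:360],(480,600)); b=cv2.resize(t[180:240,290:330],(320,480))
b=cv2.copyMakeBorder(b,0,120,0,0,cv2.BORDER_CONSTANT)
cv2.imwrite('pics/c5.png',np.hstack([a,b]))
E
```

```text
110 c [509.5 -25. ] sz [14.3 32.6] ang 24.8 px [329.0625 201.3125] [343.9375 209.4375]
130 c [509.8 -34.3] sz [2.7 3. ] ang 0.2 px [341.5625 206.4375] [343.0625 207.8125]Traceback (most recent call last):
  File "<stdin>", line 4, in <module>
  File "h.py", line 38, in meas
    k=max(cs,key=cv2.contourArea)[:,0,:]
      ~~~^^^^^^^^^^^^^^^^^^^^^^^^
ValueError: max() iterable argument is empty
```

```bash
python3 - <<'E'
from h import *
w,t,s=[cv2.imread(f'pics/{n}5.png') for n in'wts']
pw,pt,ps=[robot.camera_params(n) for n in('wrist','top','scene')]
for th in(130,150,165): meas(w,pw,(292,145,345,235),.075,th,True)
for th in(100,110,120): meas(s,ps,(285,185,335,204),.075,th)
a=cv2.resize(w[140:240,280:360],(480,600)); b=cv2.resize(s[185:245,290:330],(320,480))
b=cv2.copyMakeBorder(b,0,120,0,0,cv2.BORDER_CONSTANT)
cv2.imwrite('pics/c5.png',np.hstack([a,b]))
E
```

```text
130 c [510.8  23.8] sz [25.3 26.7] ang 86.3 px [300.9375 167.4375] [331.9375 196.0625]
150 c [510.6  24.1] sz [23.6 25.4] ang 86.3 px [301.4375 168.0625] [330.9375 194.8125]
165 c [510.5  24. ] sz [22.7 24.4] ang 86.9 px [302.0625 168.5625] [330.4375 194.1875]
100 c [515.1  24.8] sz [25.3 21.7] ang 0.9 px [309.9375 193.9375] [321.6875 202.9375]
110 c [514.3  24.9] sz [20.6 21.4] ang 89.7 px [310.3125 194.1875] [321.4375 201.5625]
120 c [514.2  32. ] sz [19.6  4.9] ang 0.5 px [317.9375 194.4375] [321.0625 201.1875]
```

View pics/c5.png

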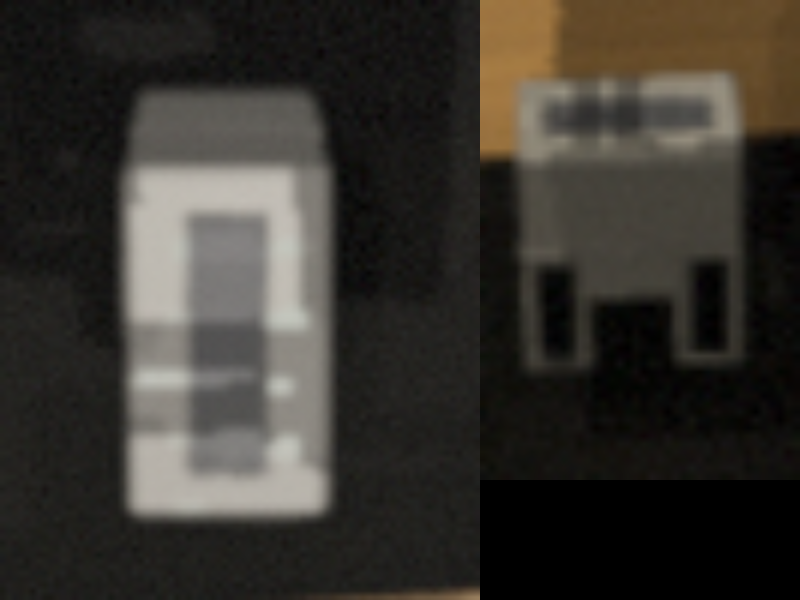

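```bash
python3 - <<'E'
from h import *
pw,ps=[robot.camera_params(n) for n in('wrist','scene')]
W=[(124,165),(331,165),(330,516),(129,516)]
S=[(38,79),(257,75),(263,155),(42,162)]
w=np.array([onplane(pw,x/6-.5+280,y/6-.5+140,.075,True) for x,y in W])*1000
s=np.array([onplane(ps,x/8-.5+290,y/8-.5+185,.075) for x,y in S])*1000
for a in(w,s): print(a[:,:2].round(1).tolist(),a.mean(0).round(1))
E
```

```text
[[497.8, 37.7], [527.0, 35.8], [524.2, -17.4], [494.2, -15.5]] [510.8  10.2  75. ]
[[498.9, -16.2], [503.3, 37.4], [531.7, 35.5], [528.4, -17.3]] [515.6   9.9  75. ]
```

{"api": "carry_out", "payload": {
  "increments": [
    {"linear": [-0.002,0,-0.001],"yaw": -0.18},
    {"linear": [-0.002,0,-0.001],"yaw": -0.36},
    {"linear": [-0.002,0,-0.001],"yaw": -0.54},
    {"linear": [-0.002,0,-0.001],"yaw": -0.72},
    {"linear": [-0.002,0,-0.001],"yaw": -0.9}
  ]
}}

```text
t: 9.98
tool_pos: [0.5103, 0.0098, 0.1728]
orientation: [-1.497, 0.569, -0.57]
force: [-0.6, -0.4, 0.2]
opening: 0.0931
```

```bash
python3 -c "
from h import *
go([.5138,.0098,.18],86.3)"
```

```text
t 9.97 pos [0.5103 0.0098 0.1728] zhead 48.3 ydown [ 0.    -0.002 -1.   ] F [-0.6 -0.4  0.2] open 0.0931 q6 -0.92
lin [ 0.0026 -0.0072  0.0023] yaw -0.663 alt 2.478
```

{"api": "carry_out", "payload": {
  "increments": [
    {"linear": [0.0026,-0.007,0.0023],"yaw": -0.17},
    {"linear": [0.0026,-0.007,0.0023],"yaw": -0.34},
    {"linear": [0.0026,-0.007,0.0023],"yaw": -0.51},
    {"linear": [0.0026,-0.007,0.0023],"yaw": -0.663},
    {"linear": [0.0026,-0.007,0.0023],"yaw": -0.663}
  ]
}}

```text
t: 10.6
tool_pos: [0.5128, 0.0099, 0.178]
orientation: [-1.572, 0.054, -0.049]
force: [-0.6, -0.8, 0.4]
opening: 0.0928
```

```bash
python3 -c "
from h import *
go([.5138,.0098,.0575],86.3)
cv2.imwrite('pics/w6.png',robot.read_camera('wrist'))"
```

```text
t 10.6 pos [0.5128 0.0099 0.178 ] zhead 86.2 ydown [-0.003 -0.002 -1.   ] F [-0.6 -0.8  0.4] open 0.0928 q6 -1.58
lin [0.0013 0.1205 0.0003] yaw -0.001 alt 3.14
```

View pics/w6.png

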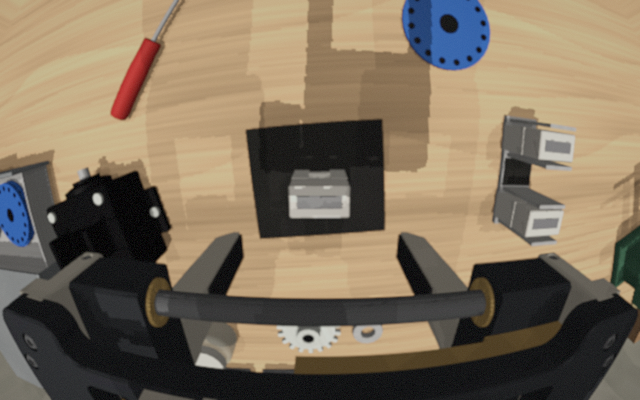

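{"api": "carry_out", "payload": {
  "increments": [
    {"linear": [0.001,0.05,0],"yaw": 0},
    {"linear": [0.001,0.09,0],"yaw": 0},
    {"linear": [0.001,0.113,0],"yaw": 0},
    {"linear": [0.001,0.12,0],"yaw": 0},
    {"linear": [0.001,0.12,0],"yaw": 0}
  ]
}}

```text
t: 11.28
tool_pos: [0.5135, 0.0096, 0.0582]
orientation: [-1.572, 0.057, -0.052]
force: [0.0, 0.5, -0.2]
opening: 0.0932
```

{"api": "carry_out", "payload": {
  "increments": [
    {"linear": [0,0,0],"yaw": 0},
    {"linear": [0,0,0],"yaw": 0},
    {"linear": [0,0,0],"yaw": 0},
    {"linear": [0,0,0],"yaw": 0},
    {"linear": [0,0,0],"yaw": 0}
  ],
  "gripper": 0.45,
  "newtons": 20
}}

```text
t: 11.9
tool_pos: [0.5136, 0.0096, 0.0584]
orientation: [-1.572, 0.057, -0.053]
force: [-0.0, 0.0, 1.6]
opening: 0.0539
```

```bash
python3 -c "
from h import *
go([.514,.256,.18],86.3)
cv2.imwrite('pics/s7.png',robot.read_camera('scene'))"
```

```text
t 11.9 pos [0.5136 0.0096 0.0584] zhead 86.0 ydown [-0.003 -0.002 -1.   ] F [-0.   0.   1.6] open 0.0539 q6 -1.58
lin [-0.0171 -0.122   0.2456] yaw -0.005 alt 3.136
```

View pics/s7.png

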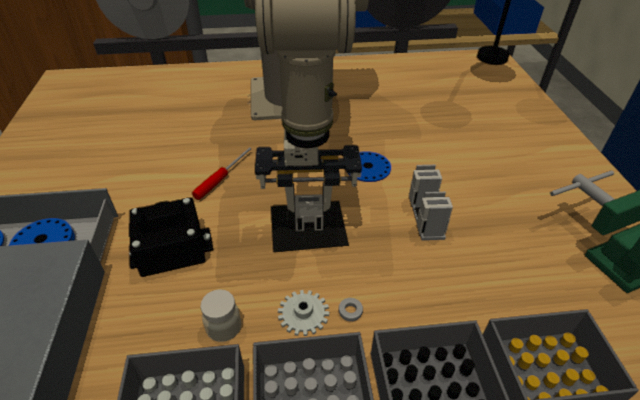

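{"api": "carry_out", "payload": {
  "increments": [
    {"linear": [0,-0.03,0],"yaw": 0},
    {"linear": [0,-0.08,0],"yaw": 0},
    {"linear": [-0.003,-0.125,0.04],"yaw": 0},
    {"linear": [-0.007,-0.132,0.095],"yaw": 0},
    {"linear": [-0.01,-0.132,0.15],"yaw": 0}
  ]
}}

```text
t: 12.58
tool_pos: [0.5151, 0.1616, 0.1917]
orientation: [-1.571, 0.056, -0.056]
force: [-0.4, -0.0, -1.9]
opening: 0.054
```

{"api": "carry_out", "payload": {
  "increments": [
    {"linear": [-0.003,0,0.05],"yaw": 0},
    {"linear": [-0.006,0,0.095],"yaw": 0},
    {"linear": [-0.006,0,0.095],"yaw": 0},
    {"linear": [-0.006,0,0.095],"yaw": 0}
  ]
}}

```text
t: 13.08
tool_pos: [0.5156, 0.2563, 0.1911]
orientation: [-1.572, 0.056, -0.054]
force: [-1.0, 0.1, -1.4]
opening: 0.0535
```

```bash
python3 -c "
from h import *
go([.514,.256,.18],86.3)
cv2.imwrite('pics/w8.png',robot.read_camera('wrist'))
cv2.imwrite('pics/s8.png',robot.read_camera('scene'))"
```

```text
t 13.07 pos [0.5156 0.2563 0.1911] zhead 86.0 ydown [-0.001 -0.002 -1.   ] F [-1.   0.1 -1.4] open 0.0535 q6 -1.13
lin [-0.0016  0.0111 -0.0004] yaw -0.006 alt 3.136
```

View pics/w8.png

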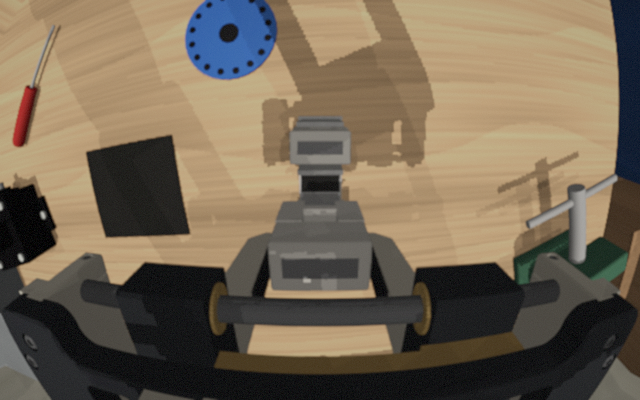

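View pics/s8.png

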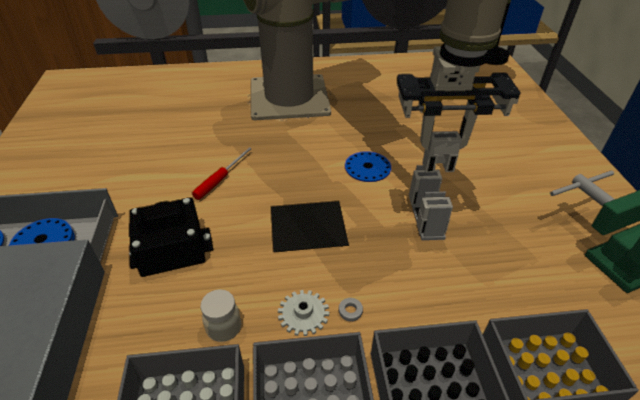

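```bash
python3 - <<'E'
from h import *
w=cv2.imread('pics/w8.png')
cv2.imwrite('pics/w8c.png',cv2.resize(w[105:205,265:375],(792,720),interpolation=cv2.INTER_CUBIC)[:600])
pw=robot.camera_params('wrist')
for th in(110,130,150): meas(w,pw,(280,110,360,172),.082,th,True)
E
```

```text
110 c [473.3 253.1] sz [61.9 35.6] ang 86.1 px [279.5625 131.0625] [349.8125 171.4375]
130 c [473.8 265.2] sz [35.3 19.9] ang 86.9 px [308.1875 139.4375] [348.5625 162.0625]Traceback (most recent call last):
  File "<stdin>", line 5, in <module>
  File "h.py", line 38, in meas
    k=max(cs,key=cv2.contourArea)[:,0,:]
      ~~~^^^^^^^^^^^^^^^^^^^^^^^^
ValueError: max() iterable argument is empty
```

View pics/w8c.png

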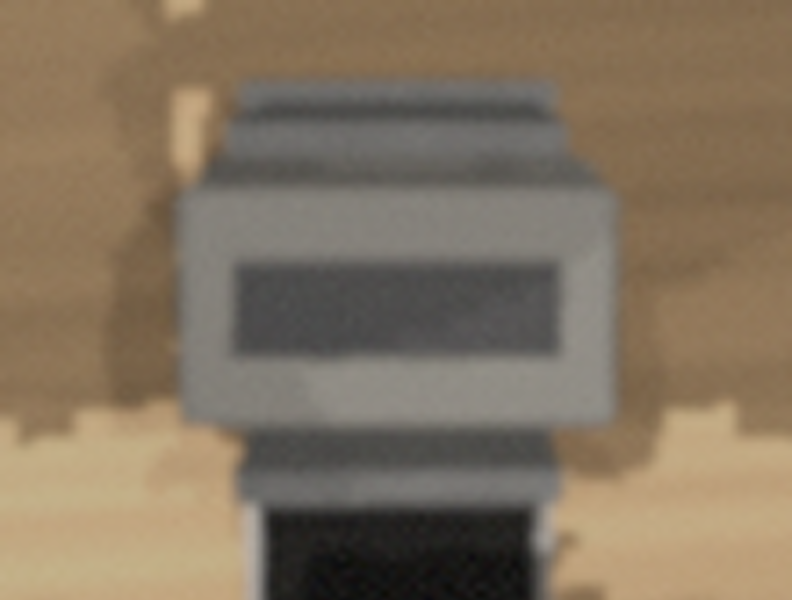

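```bash
python3 - <<'E'
from h import *
pw=robot.camera_params('wrist')
f=lambda x,y,z:(onplane(pw,x/7.2-.5+265,y/7.2-.5+105,z,True)*1000)[:2]
c=np.array([f(*q,.082) for q in[(182,187),(615,187),(612,425),(187,425)]]);print(c.round(1).tolist(),c.mean(0))
d=np.array([f(*q,.086) for q in[(240,470),(556,470),(558,503),(240,503)]]);print(d.round(1).tolist(),d.mean(0))
d=np.array([f(*q,.086) for q in[(243,80),(553,80),(558,100),(240,100)]]);print(d.round(1).tolist(),d.mean(0))
go([.514,.256,.18],86.3)
E
```

```text
[[453.4, 233.3], [457.1, 285.0], [486.1, 283.1], [482.4, 231.4]] [469.7603198 258.1982207]
[[487.7, 237.7], [490.5, 275.7], [494.5, 275.7], [491.8, 237.3]] [491.13530635 256.60213623]
[[441.1, 242.0], [443.7, 278.1], [446.1, 278.6], [443.4, 241.4]] [443.56656807 260.03710365]
t 13.18 pos [0.5159 0.2556 0.1914] zhead 85.9 ydown [-0.    -0.002 -1.   ] F [-0.1  0.2 -1.3] open 0.0542 q6 -1.13
lin [-0.002   0.0114  0.0003] yaw -0.007 alt 3.134
```

```bash
python3 - <<'E'
from h import *
w=cv2.imread('pics/w6.png')
cv2.imwrite('pics/w6c.png',cv2.resize(w[155:230,275:375],(800,600),interpolation=cv2.INTER_CUBIC))
E
```

```text
(no output)
```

View pics/w6c.png

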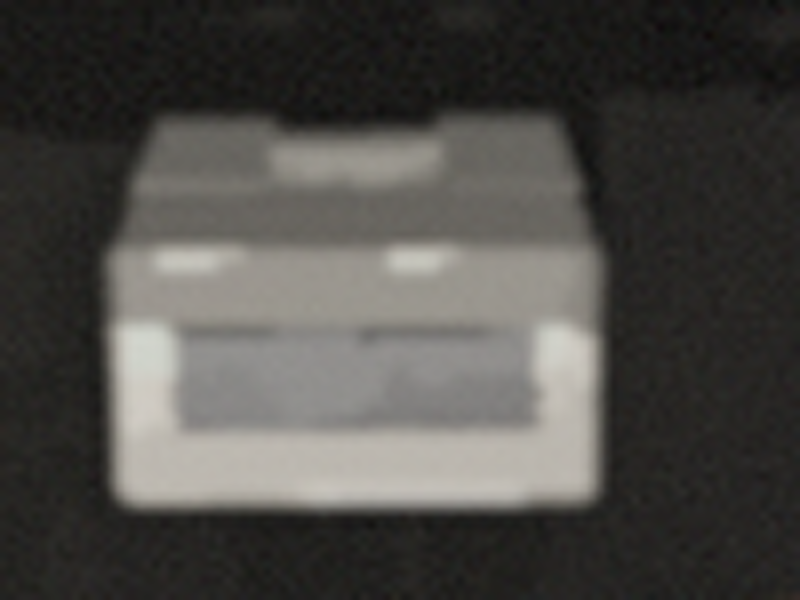

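```bash
python3 - <<'E'
from h import *
s,p,R=pose(); c=robot.camera_params('wrist'); C=-c['R'].T@c['t']
rel=R.T@(C-p); Rc=c['R']@R   # tool->cam
a=np.radians(86.2)
z=np.array([np.cos(a),np.sin(a),.0]); y=np.array([-.003,-.002,-1]); y/=np.linalg.norm(y); z-=y*(z@y); z/=np.linalg.norm(z)
R6=np.column_stack([np.cross(y,z),y,z]); p6=np.array([.5128,.0099,.178])
R6c=Rc@R6.T; q=dict(c); q['R']=R6c; q['t']=-R6c@(p6+R6@rel)
k=np.array([onplane(q,x/8-.5+275,yy/8-.5+155,.075,True)[:2]*1000 for x,yy in[(108,248),(602,248),(602,508),(110,508)]])
print(k.round(1).tolist(),k.mean(0))
E
```

```text
[[497.3, -17.7], [500.9, 36.0], [531.0, 34.9], [527.4, -20.4]] [514.13402876   8.20159244]
```

{"api": "carry_out", "payload": {
  "increments": [
    {"linear": [-0.003,0.02,0.0005],"yaw": 0},
    {"linear": [-0.003,0.04,0.0005],"yaw": 0},
    {"linear": [-0.003,0.044,0.0005],"yaw": 0},
    {"linear": [-0.003,0.044,0.0005],"yaw": 0}
  ]
}}

```text
t: 13.68
tool_pos: [0.5125, 0.2559, 0.1465]
orientation: [-1.572, 0.058, -0.055]
force: [-0.1, -0.2, -1.4]
opening: 0.0537
```

```bash
python3 -c "
from h import *
go([.5127,.256,.0654],86)
cv2.imwrite('pics/w9.png',cv2.resize(robot.read_camera('wrist')[100:320,220:420],(545,600)))
cv2.imwrite('pics/s9.png',cv2.resize(robot.read_camera('scene')[120:260,380:500],(514,600)))"
```

```text
t 13.68 pos [0.5125 0.2559 0.1465] zhead 85.9 ydown [-0.002 -0.002 -1.   ] F [-0.1 -0.2 -1.4] open 0.0537 q6 -1.12
lin [0.0003 0.0811 0.0003] yaw -0.002 alt 3.139
```

View pics/w9.png

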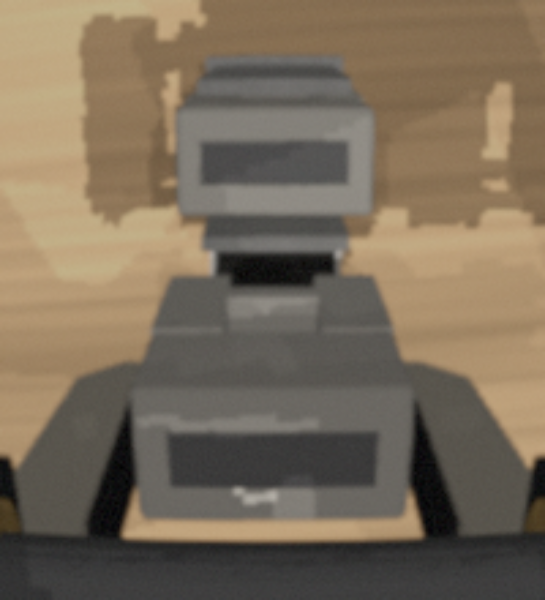

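View pics/s9.png

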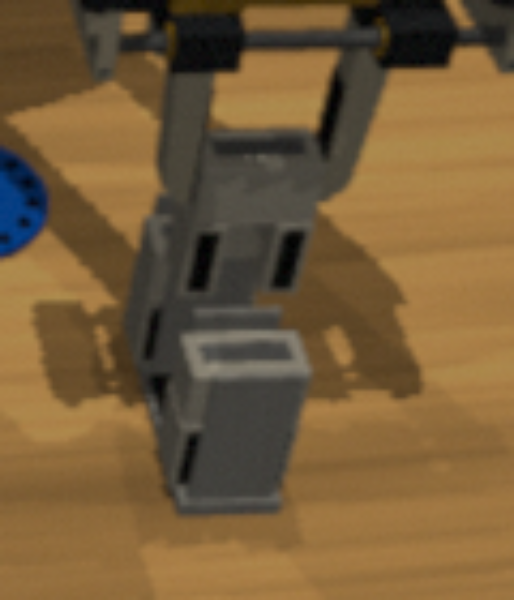

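```bash
python3 - <<'E'
from h import *
s,p,R=pose(); c=robot.camera_params('wrist')
for col,row,z in[(170,277,p[2]-.0544),(380,277,p[2]-.0544),(205,249,.086),(348,249,.086)]:
    print((onplane(c,col/2.725-.5+220,row/2.727-.5+100,z,True)*1000).round(1))
print(p)
E
```

```text
[497.3 229.4  93.5]
[501.2 284.8  93.5]
[492.3 238.6  86. ]
[495.1 277.2  86. ]
[0.51332596 0.25633937 0.14788136]
```

```bash
python3 -c "
from h import *
go([.5121,.2566,.072],86)"
```

```text
t 13.78 pos [0.5133 0.2563 0.1479] zhead 85.9 ydown [ 0.    -0.001 -1.   ] F [-0.2  0.7 -1. ] open 0.054 q6 -1.12
lin [-0.0013  0.0759  0.0003] yaw -0.002 alt 3.14
```

{"api": "carry_out", "payload": {
  "increments": [
    {"linear": [-0.0012,0.003,0.0003],"yaw": 0},
    {"linear": [-0.0012,0.01,0.0003],"yaw": 0},
    {"linear": [-0.0012,0.02,0.0003],"yaw": 0},
    {"linear": [-0.0012,0.03,0.0003],"yaw": 0},
    {"linear": [-0.0012,0.03,0.0003],"yaw": 0}
  ]
}}

```text
t: 14.4
tool_pos: [0.5111, 0.2563, 0.1162]
orientation: [-1.573, 0.058, -0.055]
force: [0.0, -0.1, -1.3]
opening: 0.054
```

```bash
python3 -c "
from h import *
go([.5121,.2566,.0715],86)"
```

```text
t 14.4 pos [0.5111 0.2563 0.1162] zhead 85.9 ydown [-0.002 -0.002 -1.   ] F [ 0.  -0.1 -1.3] open 0.054 q6 -1.12
lin [0.0011 0.0447 0.0005] yaw -0.002 alt 3.14
```

No contact 24 mm into the bay. Continue.

{"api": "carry_out", "payload": {
  "increments": [
    {"linear": [0.001,0.01,0.0004],"yaw": 0},
    {"linear": [0.001,0.022,0.0004],"yaw": 0},
    {"linear": [0.001,0.034,0.0004],"yaw": 0},
    {"linear": [0.001,0.044,0.0004],"yaw": 0},
    {"linear": [0.001,0.045,0.0004],"yaw": 0}
  ]
}}

```text
t: 15.02
tool_pos: [0.5112, 0.2561, 0.0698]
orientation: [-1.574, 0.06, -0.053]
force: [-1.0, 0.2, -0.7]
opening: 0.0537
```

{"api": "carry_out", "payload": {
  "increments": [
    {"linear": [0,0.003,0],"yaw": 0},
    {"linear": [0,0.005,0],"yaw": 0},
    {"linear": [0,0.005,0],"yaw": 0}
  ]
}}

```text
t: 15.4
tool_pos: [0.5116, 0.2562, 0.0655]
orientation: [-1.573, 0.059, -0.054]
force: [-1.8, -1.2, 1.7]
opening: 0.0541
```

{"api": "carry_out", "payload": {
  "increments": [
    {"linear": [0,0.001,0],"yaw": 0},
    {"linear": [0,0.0015,0],"yaw": 0},
    {"linear": [0,0.0015,0],"yaw": 0}
  ]
}}

```text
t: 15.78
tool_pos: [0.5118, 0.2562, 0.0654]
orientation: [-1.573, 0.059, -0.054]
force: [-5.3, -3.6, 9.6]
opening: 0.054
```

On the floor (z stops at 0.0654 as predicted, force 9.6 N). Back off half the pressure, then release gently.

{"api": "carry_out", "payload": {
  "increments": [
    {"linear": [0,0,0],"yaw": 0},
    {"linear": [0,0,0],"yaw": 0}
  ]
}}

```text
t: 16.02
tool_pos: [0.512, 0.2563, 0.0655]
orientation: [-1.573, 0.058, -0.055]
force: [-0.5, 0.3, -1.2]
opening: 0.0538
```

{"api": "carry_out", "payload": {
  "gripper": 0.8,
  "increments": [
    {"linear": [0,0,0],"yaw": 0},
    {"linear": [0,0,0],"yaw": 0},
    {"linear": [0,0,0],"yaw": 0},
    {"linear": [0,0,0],"yaw": 0}
  ]
}}

```text
t: 16.52
tool_pos: [0.512, 0.2563, 0.0655]
orientation: [-1.573, 0.058, -0.055]
force: [-0.5, 0.6, 0.1]
opening: 0.0743
```

{"api": "carry_out", "payload": {
  "increments": [
    {"linear": [0,-0.015,0],"yaw": 0},
    {"linear": [0,-0.04,0],"yaw": 0},
    {"linear": [0,-0.08,0],"yaw": 0},
    {"linear": [0,-0.12,0],"yaw": 0},
    {"linear": [0,-0.14,0],"yaw": 0}
  ]
}}

```text
t: 17.15
tool_pos: [0.5136, 0.2572, 0.2094]
orientation: [-1.571, 0.055, -0.058]
force: [-0.6, -0.1, -0.2]
opening: 0.0741
```

```bash
python3 -c "
from h import *
go([.5121,.2566,.0715],86)
cv2.imwrite('pics/w10.png',robot.read_camera('wrist'))
s=robot.read_camera('scene');cv2.imwrite('pics/s10.png',s)
cv2.imwrite('pics/s10c.png',cv2.resize(s[140:260,380:500],(600,600)))"
```

```text
t 17.15 pos [0.5136 0.2572 0.2094] zhead 85.9 ydown [ 0.002 -0.001 -1.   ] F [-0.6 -0.1 -0.2] open 0.0741 q6 -1.12
lin [-0.0018  0.1378 -0.0006] yaw -0.002 alt 3.14
```

View pics/w10.png

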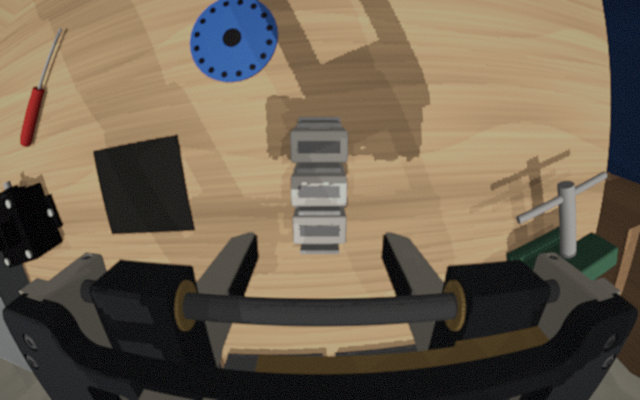

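View pics/s10c.png

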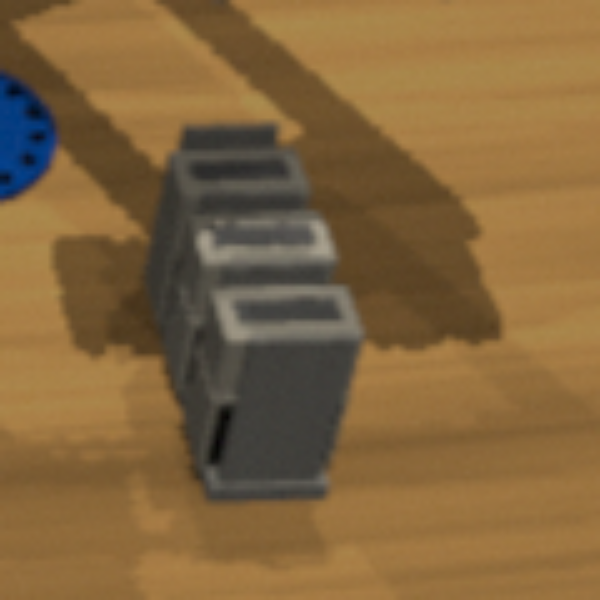

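```bash
python3 -c "
from h import *
print(robot.close_job()); s=robot.read_state(); print(s['t'],s['force'])"
```

```text
the job is handed in; nothing more can be done
None
the job is handed in; nothing more can be done
```

I handed the job in at about 17.3 s with the cartridge in the empty bay. I pressed it to the hard stop and it sprang up. I drew it out across its broad faces, stood it upright on the mat and let go. I then took it again by its narrow ends, lowered it to the bay floor and released it. The hand-in gives no verdict, so the following rests on my own checks.

**Last checks:**
- **Bay floor:** the tool stopped at z 0.0654 m, the height I had predicted for floor contact, and the force rose to 9.6 N while the cartridge was still held.
- **Final position:** pictures after release show the cartridge upright and square between the two spares, with its top level with theirs. The spares and the parts still in view look unmoved. The gripper was clear, about 14 cm above where it let go.
- **Lift platform:** I saw the cartridge standing about 38 mm out of the housing after the press, but I did not measure the empty platform again at the end.

**Disagreements:** the cameras differed from each other by up to about 4.5 mm in x. I set the bay's x from the wrist view of its divider, checked against the cartridge's known position. The scene camera, corrected the same way, put the bay about 2 mm further out, which is still inside the bay's play of 4 mm a side.

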